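# Put the digital caliper away in its fitted case

## Task

Put the digital caliper back in its case: turn it to match the cut-out of its own shape in the foam, press it down face up until it sits fully home, then swing the lid over and press its front edge until the catch snaps and the case is fully shut. Leave the other things on the desk where they are.

Things in the scene. Friction and masses are not known exactly. Their poses are not given: they have to be found in the camera images.
- caliper: the loose digital caliper, jaws shut, lying face up: steel, black housing, 174 mm long, 160 g. Origin: centre of the housing's underside. x runs along the beam to its free tail, z up out of the display. Housing (grip here): x -40 to 40, y -18 to 18, z 0 to 15 mm, lower edges bevelled. Beam 16 wide, z 5 to 10, x -54 to 120. It stands on the housing, the rest hangs clear of the desk
- caliper_tail (a point): point of the caliper at x = 120 mm (end of the beam), y = 0, z = 0 of its frame
- jaw_tip (a point): tip of the caliper's long jaws, at x = -40, y = -56, z = 4 mm of its frame. The jaws taper from a head that spans x -54 to -26, z 4 to 11 mm; the short jaws on the other side reach y = +32
- foam: the foam in the open case, a dark layer on a light one. Origin: point of the pocket's floor where the caliper's origin belongs, with the axes of the seated caliper (x to the tail end, long jaws at -y): home means both frames coincide. Pocket 11 mm deep (floor z = 0, foam surface z = 11), 1.5 mm wider than the caliper all round, one way round only; the seated housing stands 4 mm proud
- pocket_tail (a point): point of the foam at x = 120 mm, y = 0, z = 0 of its frame: where caliper_tail belongs
- thumb_cutout (a point): a thumb cut-out, at x = 0, y = 48, z = 0 mm of the foam's frame: from the housing's side the foam is cut away as deep as the pocket, for x -16 to 16 mm, out to this end; its twin runs out to y = -48. Fingers fit there; open to no more than 60 mm to let go
- pocket_nub (a point): one of four sprung foam nubs, at x = 21, y = 17, z = 6.5 mm of the foam's frame (the others at x = -21, y = -17). They stand 1 mm into the housing's way on each side: laid in place the caliper stops on them about 5 mm too high; roughly 12 N straight down on or by the housing presses it home, and they hold it there
- kit_ruler_mid (a point): middle of the underside of a clear ruler (160 x 30 x 8 mm) that already lies fixed in the foam near the hinge; an eraser and a sharpener lie fixed in the other small pockets; all three stay there
- case: the grey plastic case, fixed to the desk, 160 mm (x) by 250 mm (y), rim 30 mm above the desk. Origin: centre of its underside. Its front, with the catch, faces -x; the hinge runs along y at x = 80, z = 30 mm. The foam's origin is at x = -10, y = 33, z = 15 mm and its x axis points to -y of the case
- case_lid (a joint): lid angle in rad: 0 fully shut, about 1.6 standing open, 1.8 at its stop. The lid is a tray 160 by 250 mm and 15 mm thick (shut: z 30 to 45 mm, a raised panel to 46.5). Its hinge is stiff: it stays at any angle and takes 1 to 2 N at the front edge to move. A foam pad inside it leaves 3 mm over the seated caliper
- lid_front (a point): middle of the lid's front edge on its outer face (on top while the lid stands open), 160 mm from the hinge, 15 mm out from the rim's plane. A tongue 36 mm wide hangs from it, 11 mm beyond the edge and, when shut, down to 15 mm below the rim
- lid_hinge (a point): middle of the lid's hinge axis
- catch_mid (a point): middle of the sprung catch, a steel bar on the case's front, 22 mm above the desk. The lid's tongue meets it when the front edge is about 8 mm from shut and snaps over it under about 9 N at the front edge; then the lid holds itself shut
- mug: bystander: green mug, 86 x 118 x 96 mm, origin under its centre
- glue_stick: bystander: glue stick standing upright, 25 mm across, 92 mm tall, origin under its centre
- speaker: bystander: black round loudspeaker standing upright, 68 mm across, 132 mm tall, origin under its centre
- mini_drawers: obstacle: fixed grey drawer chest between the robot and the caliper, 182 x 240 mm, 165 mm tall, origin under its centre; a drawer stands a little open on its far side, out to about 135 mm from the origin. Carry things over it

How it is judged (in metres and radians):
On the way:
1. the caliper is pressed home in its pocket, the right way round, while the lid is still open (horizontal distance between caliper and foam below 0.004 m and horizontal distance between caliper_tail and pocket_tail below 0.006 m and z of caliper in the frame of foam below 0.0025 m and angle between the z axis of caliper and the z axis of foam, either way round below 0.04 rad and value of joint case_lid above 0.5 rad), for 0.2 s.
At the end, for the whole second after the job is handed in: The caliper lies home in its pocket, within 4 mm of its place at the housing and 6 mm at the tail, no more than 2.5 mm above the pocket's floor, level within 0.04 rad and still; the lid is shut past its catch (within 0.015 rad) (horizontal distance between caliper and foam below 0.004 m and horizontal distance between caliper_tail and pocket_tail below 0.006 m and z of caliper in the frame of foam below 0.0025 m and angle between the z axis of caliper and the z axis of foam, either way round below 0.04 rad and linear speed of caliper below 0.02 m/s and value of joint case_lid below 0.015 rad); the robot touches nothing.
It fails at once if another thing on the desk is pushed more than 2 cm from its place (distance of any of mug, glue_stick, speaker from where it was at the start of the episode above 0.02 m).
It also fails if it takes over 61 s, if anything falls off the work surface, if the arm or the gripper's body presses on something with over 40 N, if the wrist force passes 120 N, or if a joint passes its speed limit or range.

## Robot

A 7-joint arm with a two-finger parallel gripper is mounted at the origin on a cart in front of the work surface, level with it; the furniture and walls round the work are solid. World frame = base frame: x ahead of the robot, y to its left, z up, the work surface at z = 0. Lengths are in mm, angles in rad, forces in N, time in s.
With the tool pointing down it reaches from about 375 to 925 mm from the base axis. Payload 3.1 kg.
Tool frame: the origin (TCP) lies at the very end of the fingers, on their centre line; the grasp point (between the pads) lies 19 mm behind it; z points along the fingers, y is the line along which they close (so a half turn about z gives the same grasp; the last joint's range is limited). The gripper opens to 85 mm and grips with 20 to 120 N. Pads are 22 mm wide; open, the fingers measure 114 mm over their backs; the gripper's body (76 mm by 85 mm) begins 54 mm behind the grasp point. The pads swing forward as they close: fully open they stand 13 mm farther back than shut.
Start: joints at [1.024, 0.383, 0.044, 1.598, -0.018, 1.161, -0.05], TCP at [282.044, -585.623, 231.269] pointing down, gripper open.
Joint ranges: [-2.61, 2.61], [-0.41, 2.15], [-1.48, 1.57], [0, 2.5], [-1.57, 4.71], [0.05, 1.97], [-2.85, 2.85]. Speed limits (rad/s): [2.79, 2.79, 3.14, 3.14, 3.14, 3.14, 3.14].

## Interface

Orientations are given as a rotation vector (axis times angle).
In Python, from workcell import get_obs, eyes, ticket, nets gives the robot as it stands.
- The arm moves only by the tool step_arm, never from a script. Its arguments are lists of equal length, an entry for each row: "hand": the finger opening in cm, from 0 to 8.54; "travel": the shift along the tool's x, y, z in normalised numbers (1 is 50 cm), a list of three; "turn": the turn about the tool's z in a scale on which 1.0 is pi rad. In form: {"hand": [hand, ...], "travel": [[dx, dy, dz], ...], "turn": [turn, ...]}. A call has 1 to 12 rows; each row is the pose to reach, as a shift and turn from the pose commanded when the call began, along the tool's axes at that moment; what a row does not reach only later rows make up. A row lasts 1/8 s, in which the tool goes at most 62.5 mm and 10.7 degrees, less where a joint would pass 70% of its speed; a pose out of reach is approached as far as the arm can. Shift and turn numbers lie between -1 and 1, and a call with a number outside is refused. A call with a gripper value outside its range is refused whole. The fingers move at their own pace and stop on an object; "newtons" is the grip in N (left out, the last holds). Time passes only in rows, so rows that repeat a pose let the fingers close. It gives the time, the measured TCP pose, the force, the opening and the grip force at its end, in the units of the state.
- get_obs(): the state, without advancing time (a new reading comes with each control period).
- eyes.grab_frame(name): name is "side" or "top" or "wrist"; returns a dict with "frame" (420x560x3 uint8, red, green, blue), "intrinsics" (3x3 intrinsics, pixels), "xyz" and "orientation" of the camera in the world. Camera axes: x right, y down, z forward; pixel columns grow to the right and rows downward; lengths in mm; the calibration is good to about 2 mm. The wrist camera is an equidistant fisheye: a pixel r from the principal point sees the ray r / f radians off the axis. A picture is of the moment at which its call begins. There is no depth.
- ticket.close_job(): hands the job in; it is judged then, once.
Trained networks look in the newest picture that a camera, given by its name, has taken for a name from the list of things; names that differ only in an ending like _2 or _b are one class to them, and where a whole thing is asked for, a point or a joint stands for the part that bears it (a point fixed in the world has none). Each returns a list of dicts, best first, with "conf" (0 to 1); they miss things now and then, are a little off and sometimes report something else, mostly with a low value. They report only what shows in the picture. A call takes as long as a camera call.
- nets.look_for(thing, camera): "centre" ([column, row] in pixels, amid what is visible of it).
The state is a dict: "time_s": time; "joints": joint angles; "dq": joint speeds; "effort": joint torques, N m; "ee_pos": TCP position; "tool_rot": TCP orientation; "ft_force": force on the tool from outside, world axes, zero at the start; "ft_torque": the same for the moment, N m; "gripper_width": opening from 0.0 (shut) to 1.0 (fully open); "finger_force": force on a finger pad.
Only numpy, scipy, OpenCV 4.12 (cv2) and the standard library are available. Lean on these libraries where they do the work, as an engineer would, in place of code of your own. Each camera call takes 0.05 s, during which the arm holds its last target. There are 200 camera calls.

## Working session

There is one attempt and no reset: what is moved stays moved. The work goes in short steps, Python scripts to look and compute and a tool call to move; the robot and the scene stay as the last step left them, time stands still between calls to the robot, and variables do not carry over. Pictures are saved under pics/ and viewed, at most 10 in all, crops included, and the job is handed in when it is done.

Besides the shell and the picture viewer there is one more tool, called after "Request:" by a JSON object that holds its "fn" and its "kwargs", one argument or row to a line. step_arm: Moves the arm, as the interface text tells. Its arguments: {"type":"object","properties":{"hand":{"type":"array","items":{"type":"number"}},"travel":{"type":"array","items":{"type":"array","items":{"type":"number"}}},"turn":{"type":"array","items":{"type":"number"}},"newtons":{"type":"number"}},"required":["hand","travel","turn"]}

```bash
mkdir -p pics
cat > h.py <<'E'
import numpy as np, cv2
from scipy.spatial.transform import Rotation as R
from workcell import get_obs, eyes, ticket, nets
def grab(n,save=None):
    f=eyes.grab_frame(n)
    if save: cv2.imwrite('pics/'+save,f['frame'][:,:,::-1])
    return f
def rot(o):
    o=np.array(o,float)
    return R.from_rotvec(o).as_matrix() if o.size==3 else o.reshape(3,3)
def ray(f,px,fish=False):
    K=np.array(f['intrinsics']);u=(px[0]-K[0,2])/K[0,0];v=(px[1]-K[1,2])/K[1,1]
    if fish:
        r=np.hypot(u,v)+1e-12; d=np.array([u/r*np.sin(r),v/r*np.sin(r),np.cos(r)])
    else: d=np.array([u,v,1.])
    return rot(f['orientation'])@d
def onz(f,px,z,fish=False):
    d=ray(f,px,fish);c=np.array(f['xyz'],float);return c+d*(z-c[2])/d[2]
def proj(f,P,fish=False):
    K=np.array(f['intrinsics']);p=rot(f['orientation']).T@(np.array(P,float)-np.array(f['xyz']))
    if fish:
        r=np.hypot(p[0],p[1])+1e-12;t=np.arctan2(r,p[2]);u,v=p[0]/r*t,p[1]/r*t
    else:u,v=p[0]/p[2],p[1]/p[2]
    return np.array([K[0,0]*u+K[0,2],K[1,1]*v+K[1,2]])
E
python3 - <<'E'
from h import *
o=get_obs();print(o['time_s'],o['ee_pos'],o['tool_rot'],o['gripper_width'])
for n in('top','side'):
    f=grab(n,n+'0.png');print(n,f['xyz'],f['orientation'],f['intrinsics'])
    for t,z in(('caliper',10),('caliper_tail',7),('jaw_tip',7),('foam',26),('pocket_tail',26),('case',30),('lid_front',190),('lid_hinge',30),('catch_mid',22),('kit_ruler_mid',26),('mug',50),('glue_stick',50),('speaker',70),('mini_drawers',165)):
        r=nets.look_for(t,n)[:2]
        print(t,[(np.round(q['centre']),round(q['conf'],2),np.round(onz(f,q['centre'],z)[:2])) for q in r])
E
```

```text
0.0 [ 281.62129814 -584.77975005  229.88897927] [-3.06033972e+00 -6.98616981e-01  1.09509272e-03] 1.002358667568039
top [ 337.30040961  -50.24049627 1549.22263874] [-2.1377534   2.18607496 -0.23426333] [[525.1802232    0.         283.76286606]
 [  0.         525.1802232  202.64812065]
 [  0.           0.           1.        ]]
caliper [(array([191., 193.]), 0.98, array([621., 134.])), (array([329., 193.]), 0.18, array([ 613., -274.]))]
caliper_tail [(array([196., 196.]), 0.69, array([612., 121.])), (array([342., 224.]), 0.54, array([ 519., -311.]))]
jaw_tip [(array([188., 195.]), 0.6, array([615., 144.]))]
foam [(array([340., 225.]), 0.62, array([ 516., -300.]))]
pocket_tail [(array([340., 226.]), 0.92, array([ 512., -303.]))]
case [(array([337., 215.]), 0.78, array([ 543., -292.]))]
lid_front [(array([326., 190.]), 0.96, array([ 588., -242.]))]
lid_hinge [(array([325., 191.]), 0.98, array([ 618., -260.]))]
catch_mid [(array([339., 219.]), 0.62, array([ 534., -300.]))]
kit_ruler_mid [(array([341., 228.]), 0.69, array([ 507., -303.]))]
mug [(array([137., 224.]), 0.64, array([527., 283
[... 937 characters left out ...]
([232., 272.]), 0.3, array([ 519., -328.]))]
lid_front [(array([277., 249.]), 0.79, array([ 637., -309.]))]
lid_hinge [(array([273., 250.]), 0.69, array([ 579., -221.])), (array([235., 267.]), 0.49, array([ 517., -313.]))]
catch_mid [(array([245., 269.]), 0.81, array([ 540., -300.]))]
kit_ruler_mid [(array([236., 266.]), 0.77, array([ 516., -306.])), (array([339., 172.]), 0.57, array([625., 122.]))]
mug [(array([332., 124.]), 0.69, array([526., 289.]))]
glue_stick [(array([226., 341.]), 0.81, array([ 606., -493.])), (array([234., 268.]), 0.3, array([ 524., -325.]))]
speaker [(array([192., 322.]), 0.87, array([ 521., -498.])), (array([275., 250.]), 0.4, array([ 597., -242.]))]
mini_drawers []
```

Run:
```python
import cv2
a=cv2.imread('pics/top0.png')[130:310,90:450];b=cv2.imread('pics/side0.png')
cv2.imwrite('pics/top0c.png',cv2.resize(a,(800,400),interpolation=cv2.INTER_CUBIC))
cv2.imwrite('pics/side0c.png',cv2.resize(b[90:390,130:430],(600,600),interpolation=cv2.INTER_CUBIC))
```

```text
(no output)
```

View pics/top0c.png

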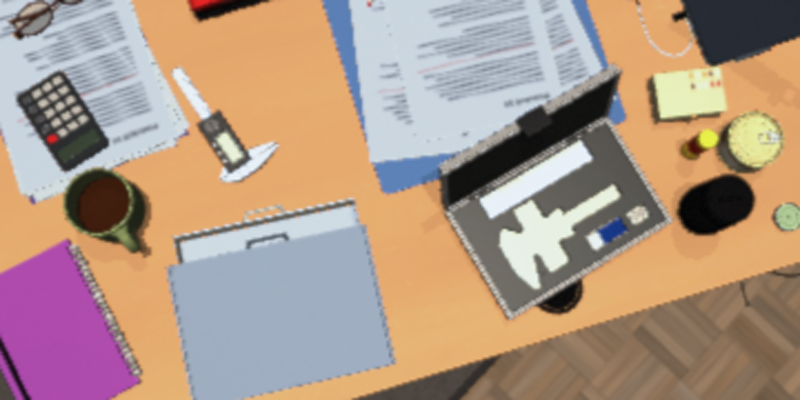

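View pics/side0c.png

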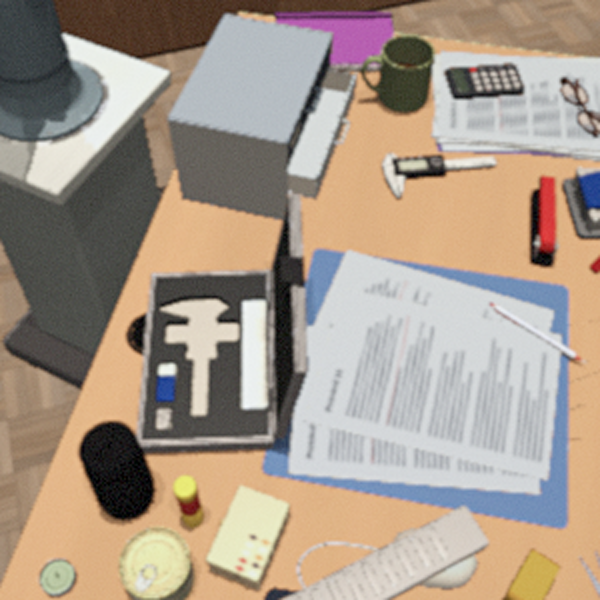

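The top view (crop is 2.22× with offset (90,130)) shows the caliper with its tail at about (170,162) and its housing at (190,192). The long jaws point right, towards −y. The case stands open at about (340,225), with the lid on the +x side and the pocket's tail pointing right. The side view agrees. Next I measure the poses.

Run:
```python
from h import *
T=eyes.grab_frame('top');S=eyes.grab_frame('side')
tc=lambda x,y,z:np.round(onz(T,(x/2.2222+90,y/2.2222+130),z))
sc=lambda x,y,z:np.round(onz(S,(x/2+130,y/2+90),z))
print('top corners',[tc(*p,30) for p in((448,208),(605,122),(668,218),(512,318))])
print('side corners',[sc(*p,30) for p in((153,275),(272,270),(275,445),(143,445))])
print('pocket tail top',tc(618,190,15),'side',sc(200,415,15))
print('cal tail',tc(178,70,8),sc(494,163,8),'housing',tc(223,138,15),sc(420,166,15),'jaw',tc(277,145,6),sc(397,194,6))
print('drawers', sc(180,190,0), 'lidtop',tc(620,70,190),tc(441,170,190))
o=get_obs();print(rot(o['tool_rot']).round(3))
f=grab('wrist','w0.png');print(f['xyz'],f['orientation'],f['intrinsics'])
Rt=rot(o['tool_rot']);print('cam in tool',(Rt.T@(np.array(f['xyz'])-o['ee_pos'])).round(1),(Rt.T@rot(f['orientation'])).round(3))
```

```text
top corners [array([ 521., -159.,   30.]), array([ 633., -373.,   30.]), array([ 502., -450.,   30.]), array([ 376., -238.,   30.])]
side corners [array([ 383., -240.,   30.]), array([ 524., -158.,   30.]), array([ 650., -384.,   30.]), array([ 511., -455.,   30.])]
pocket tail top [ 543. -389.   15.] side [ 545. -385.   15.]
cal tail [718. 197.   8.] [723. 194.   8.] housing [622. 136.  15.] [625. 130.  15.] jaw [613.  66.   6.] [614.  69.   6.]
drawers [315. -69.   0.] lidtop [ 665. -360.  190.] [ 547. -140.  190.]
[[ 0.901  0.434 -0.   ]
 [ 0.434 -0.901  0.   ]
 [ 0.    -0.    -1.   ]]
[ 339.86360649 -557.07557162  375.13582391] [ 2.46773931 -1.55017575 -0.20307624] [[325.1922621    0.         279.08089286]
 [  0.         325.1922621  203.44997326]
 [  0.           0.           1.        ]]
cam in tool [  64.5   -0.6 -143.9] [[ 0.    -0.966 -0.257]
 [ 1.     0.     0.   ]
 [ 0.    -0.257  0.966]]
```

Careful with the scale: shifts go in shares of 50 cm and turns go in shares of pi rad. That gives: 26.4 cm / 50 = 0.528, 20 cm / 50 = 0.4.

Request:
{"fn": "step_arm", "kwargs": {
  "hand": [8.5,8.5,8.5,8.5,8.5,8.5,8.5,8.5,8.5],
  "travel": [
    [0,0,-0.1],
    [0.1,-0.06,-0.12],
    [0.2,-0.12,-0.12],
    [0.3,-0.18,-0.12],
    [0.4,-0.24,-0.12],
    [0.528,-0.3,-0.12],
    [0.528,-0.3,-0.12],
    [0.528,-0.3,-0.12],
    [0.528,-0.3,-0.12]
  ],
  "turn": [0,0,0,0,0,0,0,0,0]
}}

```text
time_s: 2.78
ee_pos: [453.1, -338.2, 291.2]
tool_rot: [3.064, 0.693, -0.002]
ft_force: [-0.6, -1.0, -0.1]
gripper_width: 0.997
finger_force: 0.0
```

Run:
```python
from h import *
o=get_obs();print(o['time_s'],o['ee_pos'],o['joints'])
f=grab('wrist','w1.png');np.savez('w1.npz',**{k:np.array(f[k]) for k in('xyz','orientation','intrinsics')})
for t,z in(('foam',26),('pocket_tail',15),('catch_mid',22),('lid_hinge',30),('lid_front',195),('kit_ruler_mid',26)):
    print(t,[(np.round(q['centre']),round(q['conf'],2),np.round(onz(f,q['centre'],z,True)[:2])) for q in nets.look_for(t,'wrist')[:2]])
```

```text
2.775 [ 453.13828949 -338.22535585  291.16416586] [ 0.681255    0.18237263 -0.12859877  1.7290859   0.02602093  1.2320627
 -0.57972908]
foam [(array([280., 119.]), 0.55, array([ 511., -311.]))]
pocket_tail [(array([279., 120.]), 0.82, array([ 510., -311.])), (array([425., 194.]), 0.19, array([ 512., -539.]))]
catch_mid [(array([269.,  83.]), 0.59, array([ 546., -279.]))]
lid_hinge [(array([259.,  23.]), 0.88, array([ 612., -235.]))]
lid_front [(array([253.,  25.]), 0.79, array([ 567., -262.]))]
kit_ruler_mid [(array([276., 119.]), 0.63, array([ 509., -306.]))]
```

View pics/w1.png

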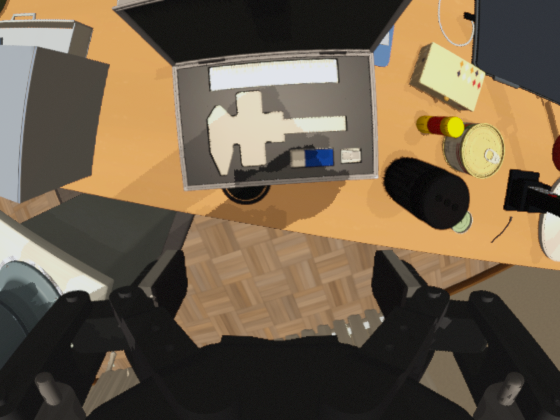

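The picture shows the whole case from above. The pocket's housing part is at about (250,128), its tail end at (347,123), the long jaws' tip at (221,174) and the rim's corners at (174,68), (372,54), (378,178) and (186,189). I fit the pose to these.

```bash
cat > fit.py <<'E'
from h import *
from scipy.optimize import minimize
def shapes(c,cut):
    s=[[(-40-c,-18-c),(40+c,-18-c),(40+c,18+c),(-40-c,18+c)],[(-54-c,-8-c),(120+c,-8-c),(120+c,8+c),(-54-c,8+c)],
       [(-54-c,-18),(-42-c,-56-c),(-38+c,-56-c),(-26+c,-18),(-26+c,18),(-38+c,32+c),(-42-c,32+c),(-54-c,18)]]
    if cut:s.append([(-16,-48),(16,-48),(16,48),(-16,48)])
    return s
def render(f,p,z,c,cut,fish,up=4):
    m=np.zeros((420*up,560*up),np.uint8);C,S=np.cos(p[2]),np.sin(p[2])
    for s in shapes(c,cut):
        s=np.array([np.array(a)*(1-t)+np.array(b)*t for a,b in zip(s,s[1:]+s[:1]) for t in(0,.25,.5,.75)])
        q=np.array([proj(f,(p[0]+C*x-S*y,p[1]+S*x+C*y,z),fish) for x,y in s])
        cv2.fillPoly(m,[np.round((q+.5)*up).astype(int)],255)
    return cv2.resize(m,(560,420),interpolation=cv2.INTER_AREA)/255.
def fit(f,mask,p0,z,c,cut,fish):
    g=lambda d:np.abs(render(f,p0+np.array(d)*[1,1,.01],z,c,cut,fish)-mask).sum()
    sx=np.vstack([[0,0,0],8*np.eye(3)])
    r=minimize(g,[0,0,0],method='Nelder-Mead',options=dict(initial_simplex=sx,xatol=.05,fatol=.2))
    p=p0+r.x*[1,1,.01];return p,r.fun/mask.sum()
E
python3 - <<'E'
from fit import *
n=np.load('w1.npz');f={k:n[k] for k in n}
f['frame']=cv2.imread('pics/w1.png')[:,:,::-1]
# corners fit
px=[(174,68),(372,54),(378,178),(186,189)];W=np.array([onz(f,p,30,True)[:2] for p in px]);print(W.round(1),W.mean(0))
print(np.degrees([np.arctan2(*(W[0]-W[3])[::-1]),np.arctan2(*(W[1]-W[2])[::-1]),np.arctan2(*(W[1]-W[0])[::-1])+np.pi/2,np.arctan2(*(W[2]-W[3])[::-1])+np.pi/2]),np.linalg.norm(W-np.roll(W,1,0),axis=1))
g=f['frame'].astype(int);m=((g[:,:,0]>130)&(g[:,:,2]>100)).astype(np.uint8);m[:90]=0
k,l=cv2.connectedComponents(m,connectivity=4);m=(l==l[130,250]).astype(float);print(m.sum())
a=np.radians(28.5);c=W.mean(0)
p0=np.array([c[0]+np.cos(a)*-10-np.sin(a)*33,c[1]+np.sin(a)*-10+np.cos(a)*33,a-np.pi/2])
for z in(26,22):
    p,e=fit(f,m,p0,z,1.5,True,True);print(z,p.round(2),np.degrees(p[2])+90,e)
for P in [p]:print('case centre',P[:2]-[np.cos(a)*-10-np.sin(a)*33,np.sin(a)*-10+np.cos(a)*33])
E
```

```text
[[ 516.5 -159.9]
 [ 639.7 -378.4]
 [ 500.  -458.4]
 [ 378.6 -238.1]] [ 508.69541494 -308.68118152]
[29.55620194 29.79669621 29.42773309 28.86659811] [158.50491096 250.81850513 160.97102958 251.51175218]
6293.0
26 [ 485.61 -283.49   -1.06] 29.504996707562242 0.2555058063269802
22 [ 484.87 -283.24   -1.05] 29.577056468228477 0.24830141177716913
case centre [ 509.40734566 -307.47095563]
```

Converted, -35 cm / 50 = -0.7, -25.5 cm / 50 = -0.51, -0.12 rad / 3.1416 = -0.0382.

Request:
{"fn": "step_arm", "kwargs": {
  "hand": [8.5,8.5,8.5,8.5,8.5,8.5,8.5,8.5,8.5,8.5,8.5,8.5],
  "travel": [
    [0.08,-0.086,0],
    [0.16,-0.17,0],
    [0.24,-0.26,0],
    [0.32,-0.34,0],
    [0.4,-0.42,0],
    [0.48,-0.51,0],
    [0.56,-0.6,0],
    [0.62,-0.66,0.04],
    [0.66,-0.7,0.1],
    [0.66,-0.7,0.1],
    [0.66,-0.7,0.1],
    [0.66,-0.7,0.1]
  ],
  "turn": [-0.0064,-0.0127,-0.0191,-0.0255,-0.0318,-0.0382,-0.0382,-0.0382,-0.0382,-0.0382,-0.0382,-0.0382]
}}

```text
time_s: 4.62
ee_pos: [601.3, 120.5, 242.8]
tool_rot: [3.015, 0.876, 0.003]
ft_force: [-0.1, 0.6, -0.2]
gripper_width: 0.995
finger_force: 0.0
```

Run:
```python
from fit import *
o=get_obs();print(o['time_s'],o['ee_pos'],rot(o['tool_rot'])[:,0])
f=grab('wrist','w2.png');np.savez('w2.npz',**{k:np.array(f[k]) for k in('xyz','orientation','intrinsics')})
for t,z in(('caliper',10),('caliper_tail',7),('jaw_tip',7)):
    print(t,[(np.round(q['centre']),round(q['conf'],2),np.round(onz(f,q['centre'],z,True)[:2])) for q in nets.look_for(t,'wrist')[:2]])
```

```text
4.625 [601.26290599 120.4987478  242.77721432] [0.84425648 0.53593663 0.00171079]
caliper [(array([276., 155.]), 0.79, array([618., 135.]))]
caliper_tail []
jaw_tip [(array([278., 158.]), 0.78, array([616., 132.])), (array([440., 380.]), 0.27, array([ 447., -321.]))]
```

View pics/w2.png

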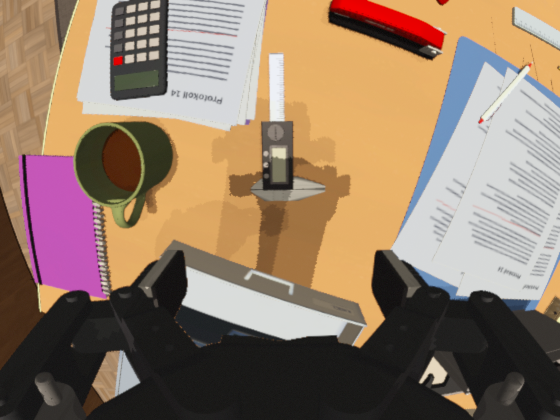

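The caliper lies almost straight in the image: tail end at (276,54), housing corners at (263,121), (293,122) and (262,188), (292,188), long jaw tip at (325,188).

Run:
```python
from fit import *
n=np.load('w2.npz');f={k:n[k] for k in n}
z=lambda p,h:onz(f,p,h,True)[:2]
H=[z(p,15) for p in((263,121),(293,122),(292,188),(262,188))];c=np.mean(H,0)
t=(z((269,54),10)+z((283,54),10))/2
d=t-c;print('housing',c,'tail',t,np.linalg.norm(d),np.degrees(np.arctan2(d[1],d[0])))
e=(H[0]+H[1]-H[2]-H[3]);print('edge ang',np.degrees(np.arctan2(e[1],e[0])),[np.linalg.norm(H[i]-H[i-1]) for i in range(4)])
print('jaw',z((325,188),7))
# overlay check
g=cv2.imread('pics/w2.png');g2=cv2.resize(g[30:220,200:350],None,fx=3,fy=3)
th=np.arctan2(d[1],d[0]);u=d/np.linalg.norm(d);o=(c+(t-120*u))/2;print('origin',o)
C,S=np.cos(th),np.sin(th)
for x,y,h in((40,18,15),(40,-18,15),(-40,-18,15),(-40,18,15),(120,8,10),(120,-8,10),(-40,-56,7),(-40,32,7)):
    q=proj(f,(o[0]+C*x-S*y,o[1]+S*x+C*y,h),True);print(x,y,q.round(1))
    cv2.circle(g2,tuple(int(v) for v in ((q-[200,30]+.5)*3).round()),2,(0,255,0),-1)
cv2.imwrite('pics/w2o.png',g2)
R0=rot(get_obs()['tool_rot']);p=np.array(get_obs()['ee_pos'])
print('tool shift',(R0.T@(np.array([*o,20])-p)).round(1),'turn',-(th-np.arctan2(R0[1,0],R0[0,0])))
```

```text
housing [619.80156024 134.72026829] tail [718.33935798 199.28847368] 117.80810979432034 33.23535552818952
edge ang 31.51847359230581 [np.float64(77.85054497725261), np.float64(33.97634315553558), np.float64(76.6917124011867), np.float64(35.08582463292745)]
jaw [616.40028187  64.9857727 ]
origin [618.88488296 134.11960328]
40 18 [261.1 121.5]
40 -18 [292.9 121. ]
-40 -18 [293.4 189.8]
-40 18 [262.7 190.3]
120 8 [269.   53.2]
120 -8 [283.  53.]
-40 -56 [324.6 188. ]
-40 32 [251.3 189. ]
tool shift [ 21.8  -1.  222.2] turn -0.012941896480555659
```

View pics/w2o.png

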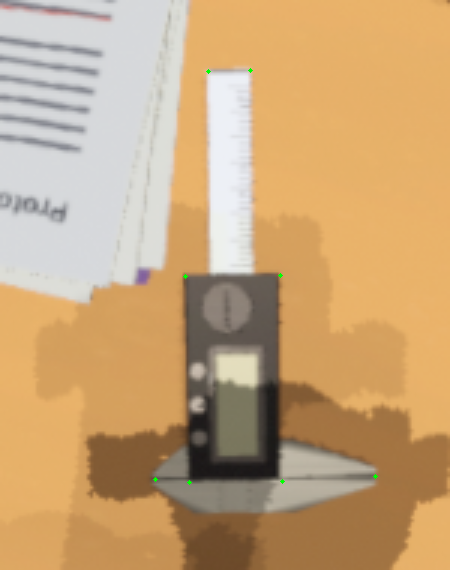

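Converted, 23.9 cm / 50 = 0.478, 2.2 cm / 50 = 0.044, -0.01 rad / 3.1416 = -0.0032.

Request:
{"fn": "step_arm", "kwargs": {
  "hand": [8.5,8.5,8.5,8.5,8.5,8.5,8.5,8.5],
  "travel": [
    [0.044,-0.002,0.1],
    [0.044,-0.002,0.2],
    [0.044,-0.002,0.3],
    [0.044,-0.002,0.4],
    [0.044,-0.002,0.45],
    [0.044,-0.002,0.47],
    [0.044,-0.002,0.478],
    [0.044,-0.002,0.478]
  ],
  "turn": [-0.0032,-0.0032,-0.0032,-0.0032,-0.0032,-0.0032,-0.0032,-0.0032]
}}

```text
time_s: 5.82
ee_pos: [619.4, 135.6, 3.6]
tool_rot: [3.011, 0.896, 0.004]
ft_force: [-0.5, 0.5, -0.1]
gripper_width: 0.996
finger_force: 0.0
```

Request:
{"fn": "step_arm", "kwargs": {
  "hand": [6,4,3,3,3,3],
  "travel": [
    [0,0,0],
    [0,0,0],
    [0,0,0],
    [0,0,0],
    [0,0,0],
    [0,0,0]
  ],
  "turn": [0,0,0,0,0,0],
  "newtons": 60
}}

```text
time_s: 6.58
ee_pos: [619.2, 135.5, 3.3]
tool_rot: [3.011, 0.896, 0.003]
ft_force: [-0.5, -0.4, 5.5]
gripper_width: 0.403
finger_force: 61.6
```

Converted, -34.2 cm / 50 = -0.684, -30 cm / 50 = -0.6, 1.36 rad / 3.1416 = 0.4329.

Request:
{"fn": "step_arm", "kwargs": {
  "hand": [3,3,3,3,3,3,3,3,3,3,3,3],
  "travel": [
    [0,0,-0.06],
    [0,0,-0.18],
    [0,0,-0.3],
    [0,0,-0.42],
    [-0.086,0.07,-0.52],
    [-0.17,0.14,-0.52],
    [-0.26,0.21,-0.52],
    [-0.34,0.28,-0.52],
    [-0.428,0.348,-0.52],
    [-0.514,0.418,-0.52],
    [-0.6,0.488,-0.52],
    [-0.684,0.556,-0.52]
  ],
  "turn": [0,0,0,0,0.0541,0.1082,0.1623,0.2165,0.2706,0.3247,0.3788,0.4329]
}}

```text
time_s: 8.07
ee_pos: [482.3, -285.7, 261.0]
tool_rot: [-2.901, 1.204, 0.004]
ft_force: [-0.1, -0.1, -1.6]
gripper_width: 0.403
finger_force: 60.9
```

Converted, 7 cm / 50 = 0.14, 5 cm / 50 = 0.1, 0.27 rad / 3.1416 = 0.0859.

Request:
{"fn": "step_arm", "kwargs": {
  "hand": [3,3,3,3,3,3],
  "travel": [
    [0,0,0],
    [0,0,0.04],
    [0,0,0.1],
    [0,0,0.14],
    [0,0,0.14],
    [0,0,0.14]
  ],
  "turn": [0.0446,0.0859,0.0859,0.0859,0.0859,0.0859]
}}

```text
time_s: 8.82
ee_pos: [484.2, -284.5, 192.5]
tool_rot: [-2.718, 1.576, -0.0]
ft_force: [0.5, 0.1, -1.3]
gripper_width: 0.403
finger_force: 60.9
```

Run:
```python
from fit import *
o=get_obs();print(o['time_s'],o['ee_pos'],rot(o['tool_rot']).round(3),o['gripper_width'],o['finger_force'],o['joints'])
f=grab('wrist','w3.png');np.savez('w3.npz',ee=o['ee_pos'],tr=o['tool_rot'],**{k:np.array(f[k]) for k in('xyz','orientation','intrinsics')})
```

```text
8.825 [ 484.17576581 -284.49905747  192.49945521] [[ 0.497 -0.868  0.   ]
 [-0.868 -0.497  0.   ]
 [ 0.    -0.    -1.   ]] 0.403136385400231 60.87822664529085 [ 0.49820419  0.25864064 -0.04651437  1.84958411  0.01374068  1.03357259
 -2.17567455]
```

View pics/w3.png

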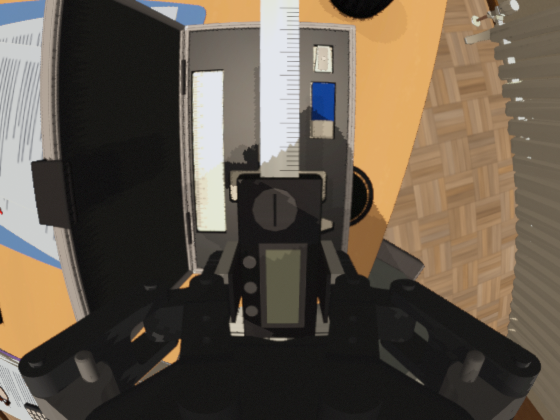

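The caliper sits straight in the grip, with its housing's front edge at (238,178)–(322,178). Below it the far thumb cut-out edge shows from (231,171) to (330,171), and the case's tail-side corners are at (186,25) and (355,24).

Run:
```python
from fit import *
n=np.load('w3.npz');f={k:n[k] for k in n}
Rt=rot(f['tr']);p=f['ee']
# caliper in tool: housing front edge top corners. caliper origin below TCP unknown ~ -3mm
for pz in(0,3):
    for px in((238,178),(322,178)):
        w=onz(f,px,p[2]-pz+15,True);print('housing corner in tool (expect 40,+-18)',pz,(Rt.T@(w-p)).round(1))
for px in((262,60),(299,60),(262,120),(299,120)):
    print('beam edge tool y',(Rt.T@(onz(f,px,p[2]-3+10,True)-p)).round(1))
print('side corners',[onz(f,q,30,True)[:2].round(1) for q in((186,25),(355,24))])
print('cutout',[onz(f,q,26,True)[:2].round(1) for q in((231,171),(330,171))])
# predicted pixels for candidate foam pose
P=np.array([484.8,-284.2,np.radians(-60.5)]);C,S=np.cos(P[2]),np.sin(P[2])
for nm,x,y,h in(('case t-hinge',158,90,30),('case t-front',158,-70,30),('cut+',16,48,26),('cut-',16,-48,26)):
    print(nm,proj(f,(P[0]+C*x-S*y,P[1]+S*x+C*y,h),True).round(1))
g=cv2.imread('pics/w3.png');cv2.imwrite('pics/w3c.png',cv2.resize(g[0:260,160:370],None,fx=2.8,fy=2.3,interpolation=cv2.INTER_CUBIC))
```

```text
housing corner in tool (expect 40,+-18) 0 [ 40.7 -16.1 -15. ]
housing corner in tool (expect 40,+-18) 0 [ 40.7  17.9 -15. ]
housing corner in tool (expect 40,+-18) 3 [ 40.1 -16.5 -12. ]
housing corner in tool (expect 40,+-18) 3 [ 40.2  18.3 -12. ]
beam edge tool y [89.4 -6.6 -7. ]
beam edge tool y [89.5  8.8 -7. ]
beam edge tool y [63.9 -6.6 -7. ]
beam edge tool y [63.9  8.8 -7. ]
side corners [array([ 640.9, -379.2]), array([ 500.3, -458.9])]
cutout [array([ 531.5, -273.8]), array([ 447.9, -321.7])]
case t-hinge [185.1  26.5]
case t-front [352.5  25.4]
cut+ [228.6 168.9]
cut- [327.4 169.4]
```

View pics/w3c.png

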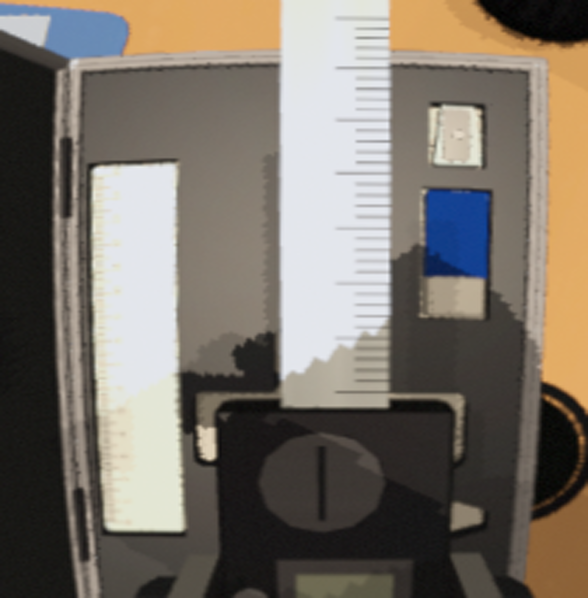

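Converted, 14.8 cm / 50 = 0.296, 13 cm / 50 = 0.26.

Request:
{"fn": "step_arm", "kwargs": {
  "hand": [3,3,3,3,3,3],
  "travel": [
    [-0.0024,-0.0026,0.1],
    [-0.0024,-0.0026,0.2],
    [-0.0024,-0.0026,0.26],
    [-0.0024,-0.0026,0.296],
    [-0.0024,-0.0026,0.296],
    [-0.0024,-0.0026,0.296]
  ],
  "turn": [0,0,0,0,0,0]
}}

```text
time_s: 9.62
ee_pos: [486.2, -283.7, 46.0]
tool_rot: [-2.717, 1.576, -0.006]
ft_force: [0.5, 0.4, -0.9]
gripper_width: 0.399
finger_force: 60.9
```

Run:
```python
from fit import *
o=get_obs();print(o['time_s'],o['ee_pos'],o['ft_force'])
f=grab('wrist','w4.png');np.savez('w4.npz',ee=o['ee_pos'],tr=o['tool_rot'],**{k:np.array(f[k]) for k in('xyz','orientation','intrinsics')})
g=cv2.imread('pics/w4.png');cv2.imwrite('pics/w4c.png',cv2.resize(g[0:260,140:420],None,fx=2.3,fy=2.3,interpolation=cv2.INTER_CUBIC))
```

```text
9.625 [ 486.23863986 -283.67220826   46.02780223] [ 0.53021379  0.40850913 -0.91080856]
```

View pics/w4c.png

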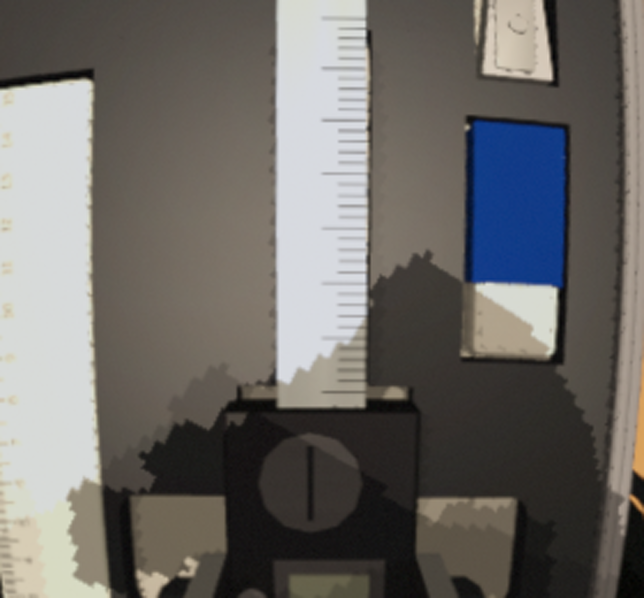

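The close view (crop is 2.3× with offset (140,0)) shows the pocket's housing end edge from (238,386) to (411,387). The cut-out corners are at (128,497) and (517,500), and the housing's top front corners are at (228,408) and (417,408).

Run:
```python
from fit import *
n=np.load('w4.npz');f={k:n[k] for k in n}
Rt=rot(f['tr']);p=f['ee']
def T(px,z):return (Rt.T@(onz(f,(px[0]/2.3+140-.3,px[1]/2.3-.3),z,True)-p)).round(1)
print('housing',T((228,408),p[2]+11.7),T((417,408),p[2]+11.7))
print('beam',[T(q,p[2]+6.7) for q in((276,100),(366,30),(277,330),(367,330))])
print('pocket end (41.5,+-19.5)',T((238,386),26),T((411,387),26))
print('cutouts (16,+-48)',T((128,497),26),T((517,500),26))
print('pocket beam right (-9.5)',T((371,50),26),T((371,330),26))
```

```text
housing [ 40.5 -16.1 -11.5] [ 40.5  18.  -11.6]
beam [array([97. , -7.5, -6.4]), array([111. ,   8.9,  -6.4]), array([54.1, -7.4, -6.5]), array([54.1,  9.1, -6.6])]
pocket end (41.5,+-19.5) [ 39.7 -17.8  20.2] [39.5 20.7 20.1]
cutouts (16,+-48) [ 13.8 -44.7  20.2] [13.1 46.7 20. ]
pocket beam right (-9.5) [115.2  11.5  20.3] [52.1 11.6 20.2]
```

Converted, 2.1 cm / 50 = 0.042, 1.8 cm / 50 = 0.036.

Request:
{"fn": "step_arm", "kwargs": {
  "hand": [3,3,3,3,3,3],
  "travel": [
    [-0.0048,0.001,0.01],
    [-0.0048,0.001,0.02],
    [-0.0048,0.001,0.03],
    [-0.0048,0.001,0.036],
    [-0.0048,0.001,0.042],
    [-0.0048,0.001,0.042]
  ],
  "turn": [0,0,0,0,0,0]
}}

```text
time_s: 10.42
ee_pos: [484.0, -280.8, 24.3]
tool_rot: [-2.717, 1.575, -0.001]
ft_force: [-1.2, 0.3, 4.7]
gripper_width: 0.401
finger_force: 61.6
```

Converted, 0.6 cm / 50 = 0.012, 0.5 cm / 50 = 0.01.

Request:
{"fn": "step_arm", "kwargs": {
  "hand": [3,3,3,3],
  "travel": [
    [0,0,0.003],
    [0,0,0.006],
    [0,0,0.01],
    [0,0,0.012]
  ],
  "turn": [0,0,0,0]
}}

```text
time_s: 10.92
ee_pos: [484.9, -282.2, 19.2]
tool_rot: [-2.717, 1.576, -0.007]
ft_force: [-0.8, 0.9, 10.0]
gripper_width: 0.404
finger_force: 62.2
```

Converted, 0.25 cm / 50 = 0.005, 0.15 cm / 50 = 0.003.

Request:
{"fn": "step_arm", "kwargs": {
  "hand": [3,3,3],
  "travel": [
    [0,0,0.003],
    [0,0,0.005],
    [0,0,0.005]
  ],
  "turn": [0,0,0]
}}

```text
time_s: 11.3
ee_pos: [485.0, -282.3, 18.2]
tool_rot: [2.717, -1.577, 0.006]
ft_force: [-2.1, 1.2, 16.7]
gripper_width: 0.401
finger_force: 63.0
```

Converted, 0.3 cm / 50 = 0.006, 0.15 cm / 50 = 0.003.

Request:
{"fn": "step_arm", "kwargs": {
  "hand": [3,3,3],
  "travel": [
    [0,0,0.003],
    [0,0,0.006],
    [0,0,0.006]
  ],
  "turn": [0,0,0]
}}

```text
time_s: 11.68
ee_pos: [485.1, -282.3, 18.1]
tool_rot: [2.717, -1.577, 0.004]
ft_force: [-9.0, 4.4, 35.1]
gripper_width: 0.403
finger_force: 65.0
```

Converted, -8 cm / 50 = -0.16, -5 cm / 50 = -0.1.

Request:
{"fn": "step_arm", "kwargs": {
  "hand": [4,5,5.4,5.4,5.4,5.4,5.4,5.4,5.4,5.4],
  "travel": [
    [0,0,-0.006],
    [0,0,-0.006],
    [0,0,-0.006],
    [0,0,-0.006],
    [0,0,-0.02],
    [0,0,-0.05],
    [0,0,-0.1],
    [0,0,-0.16],
    [0,0,-0.16],
    [0,0,-0.16]
  ],
  "turn": [0,0,0,0,0,0,0,0,0,0]
}}

```text
time_s: 12.92
ee_pos: [482.9, -280.9, 92.1]
tool_rot: [-2.718, 1.576, -0.001]
ft_force: [-0.6, 0.1, 0.2]
gripper_width: 0.632
finger_force: 0.0
```

Run:
```python
from fit import *
o=get_obs();print(o['time_s'],o['ee_pos'],o['ft_force'])
f=grab('wrist','w5.png');np.savez('w5.npz',ee=o['ee_pos'],tr=o['tool_rot'],**{k:np.array(f[k]) for k in('xyz','orientation','intrinsics')})
```

```text
12.925 [ 482.85866899 -280.91622673   92.13645086] [-0.63304646  0.05322195  0.21721749]
```

View pics/w5.png

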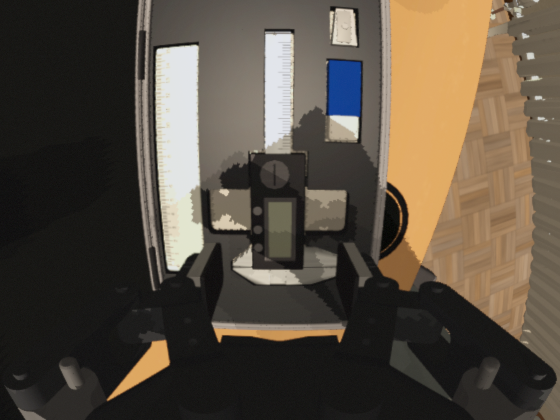

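The caliper lies in its pocket, with its beam, housing and jaws all sunk in, and the arm met a stiff stop under 35 N. So it is home. Now the lid: I go over it and down behind it with the fingers shut.

Converted, -18 cm / 50 = -0.36, -15.1 cm / 50 = -0.302.

Request:
{"fn": "step_arm", "kwargs": {
  "hand": [5.4,5.4,5.4,2,0,0,0,0,0,0,0,0],
  "travel": [
    [0,0,-0.12],
    [0,0,-0.24],
    [0,0,-0.34],
    [0.02,-0.06,-0.36],
    [0.04,-0.14,-0.36],
    [0.07,-0.24,-0.36],
    [0.07,-0.302,-0.36],
    [0.07,-0.302,-0.36],
    [0.07,-0.302,-0.26],
    [0.07,-0.302,-0.18],
    [0.07,-0.302,-0.15],
    [0.07,-0.302,-0.15]
  ],
  "turn": [0,0,0,0,0,0,0,0,0,0,0,0]
}}

```text
time_s: 14.48
ee_pos: [629.8, -236.8, 165.4]
tool_rot: [2.716, -1.577, -0.005]
ft_force: [-0.5, -0.3, 0.8]
gripper_width: 0.002
finger_force: 0.0
```

```bash
cat > lid.py <<'E'
from fit import *
cx=np.array([np.cos(np.radians(29.5)),np.sin(np.radians(29.5))]);cy=np.array([-cx[1],cx[0]]);c0=np.array([509.9,-306.1])
def st():
    o=get_obs();p=np.array(o['ee_pos']);d=p[:2]-c0;return o['time_s'],(d@cx).round(1),(d@cy).round(1),p[2].round(1),np.array(o['ft_force']).round(1)
E
python3 - <<'E'
from lid import *
print(st(),rot(get_obs()['tool_rot']).round(3))
f=grab('side','s6.png');cv2.imwrite('pics/s6c.png',cv2.resize(f['frame'][150:330,170:350,::-1],(600,600),interpolation=cv2.INTER_CUBIC))
E
```

```text
(14.475, np.float64(138.4), np.float64(1.2), np.float64(165.4), array([-0.5, -0.3,  0.8])) [[ 0.496 -0.868 -0.004]
 [-0.868 -0.496  0.001]
 [-0.002  0.003 -1.   ]]
```

View pics/s6c.png

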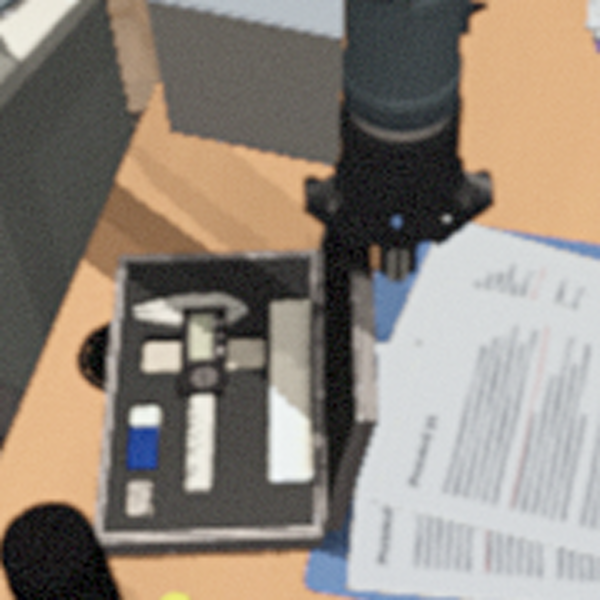

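The side view shows the caliper seated in the foam and the shut fingers standing behind the upright lid, near its middle. Now I swing the lid over.

Converted, 13 cm / 50 = 0.26, 11.8 cm / 50 = 0.236.

Request:
{"fn": "step_arm", "kwargs": {
  "hand": [0,0,0,0,0,0,0,0,0,0,0],
  "travel": [
    [0,0.036,-0.006],
    [0,0.076,-0.01],
    [0,0.104,-0.01],
    [0,0.132,-0.008],
    [0,0.16,-0.002],
    [0,0.186,0.008],
    [0,0.212,0.018],
    [0,0.236,0.032],
    [0,0.26,0.048],
    [0,0.26,0.048],
    [0,0.26,0.048]
  ],
  "turn": [0,0,0,0,0,0,0,0,0,0,0]
}}

```text
time_s: 15.9
ee_pos: [518.5, -300.6, 142.4]
tool_rot: [-2.718, 1.576, 0.001]
ft_force: [0.3, -0.1, -0.1]
gripper_width: -0.0
finger_force: 0.0
```

Run:
```python
from lid import *
print(st())
f=grab('side','s7.png');cv2.imwrite('pics/s7c.png',cv2.resize(f['frame'][150:330,170:350,::-1],(600,600),interpolation=cv2.INTER_CUBIC))
```

```text
(15.9, np.float64(10.2), np.float64(0.5), np.float64(142.4), array([ 0.3, -0.1, -0.1]))
```

View pics/s7c.png

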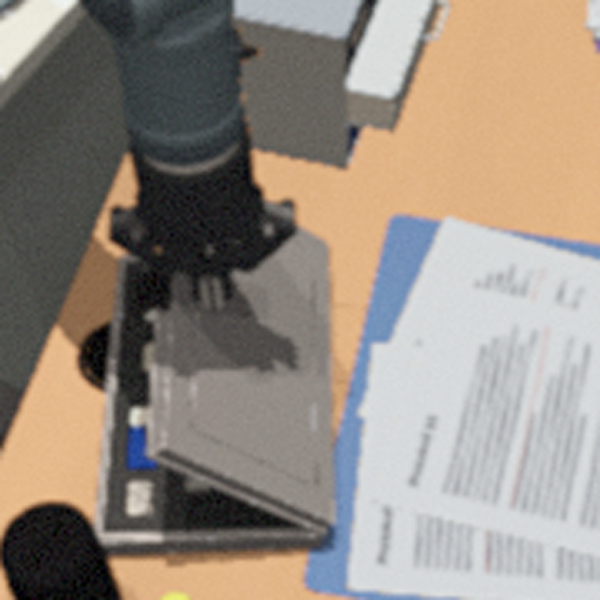

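The lid has followed to about 0.75 rad, with the fingers on its outer face. I carry on down to the catch, and I will check from forces and numbers rather than more pictures, since I have now viewed 11 against the limit of 10.

Converted, 8.6 cm / 50 = 0.172, 6.7 cm / 50 = 0.134.

Request:
{"fn": "step_arm", "kwargs": {
  "hand": [0,0,0,0,0,0,0,0,0,0],
  "travel": [
    [0,0.028,0.014],
    [0,0.054,0.032],
    [0,0.076,0.054],
    [0,0.096,0.078],
    [0,0.108,0.106],
    [0,0.118,0.134],
    [0,0.126,0.16],
    [0,0.14,0.172],
    [0,0.15,0.172],
    [0,0.15,0.172]
  ],
  "turn": [0,0,0,0,0,0,0,0,0,0]
}}

```text
time_s: 17.2
ee_pos: [453.1, -338.8, 57.1]
tool_rot: [2.717, -1.577, 0.001]
ft_force: [1.3, -1.1, -0.2]
gripper_width: 0.002
finger_force: 0.0
```

Request:
{"fn": "step_arm", "kwargs": {
  "hand": [0,0,0,0,0],
  "travel": [
    [0,0,0.006],
    [0,0,0.01],
    [0,0,0.014],
    [0,0,0.016],
    [0,0,0.016]
  ],
  "turn": [0,0,0,0,0]
}}

```text
time_s: 17.82
ee_pos: [453.8, -338.5, 50.3]
tool_rot: [2.717, -1.576, 0.001]
ft_force: [-3.0, 1.3, 9.0]
gripper_width: 0.001
finger_force: 4.0
```

Converted, 0.5 cm / 50 = 0.01, 0.4 cm / 50 = 0.008.

Request:
{"fn": "step_arm", "kwargs": {
  "hand": [0,0,0,0],
  "travel": [
    [0,0,0.004],
    [0,0,0.008],
    [0,0,0.01],
    [0,0,0.01]
  ],
  "turn": [0,0,0,0]
}}

```text
time_s: 18.32
ee_pos: [453.5, -338.6, 44.9]
tool_rot: [2.717, -1.576, -0.0]
ft_force: [-3.5, 0.3, 8.8]
gripper_width: 0.001
finger_force: 4.3
```

Request:
{"fn": "step_arm", "kwargs": {
  "hand": [0,0,0,0],
  "travel": [
    [0,0,0.004],
    [0,0,0.008],
    [0,0,0.01],
    [0,0,0.01]
  ],
  "turn": [0,0,0,0]
}}

```text
time_s: 18.82
ee_pos: [453.7, -338.7, 44.4]
tool_rot: [2.717, -1.577, -0.002]
ft_force: [-10.0, 6.9, 34.1]
gripper_width: -0.002
finger_force: 17.1
```

Converted, -3 cm / 50 = -0.06, -1.5 cm / 50 = -0.03.

Request:
{"fn": "step_arm", "kwargs": {
  "hand": [0,0,0,0,0,0],
  "travel": [
    [0,0,-0.01],
    [0,0,-0.03],
    [0,0,-0.06],
    [0,0,-0.06],
    [0,0,-0.06],
    [0,0,-0.06]
  ],
  "turn": [0,0,0,0,0,0]
}}

```text
time_s: 19.58
ee_pos: [453.0, -337.9, 68.2]
tool_rot: [-2.718, 1.576, 0.002]
ft_force: [0.2, 0.4, 0.1]
gripper_width: 0.003
finger_force: 0.0
```

Converted, 2.35 cm / 50 = 0.047, 2.25 cm / 50 = 0.045.

Request:
{"fn": "step_arm", "kwargs": {
  "hand": [0,0,0,0,0,0],
  "travel": [
    [0,0,0.03],
    [0,0,0.04],
    [0,0,0.045],
    [0,0,0.047],
    [0,0,0.047],
    [0,0,0.047]
  ],
  "turn": [0,0,0,0,0,0]
}}

```text
time_s: 20.32
ee_pos: [453.8, -338.4, 45.6]
tool_rot: [2.718, -1.576, 0.002]
ft_force: [0.4, -0.7, 0.4]
gripper_width: -0.001
finger_force: 0.0
```

Request:
{"fn": "step_arm", "kwargs": {
  "hand": [0,0,0,0,0,0,0,0],
  "travel": [
    [0,0,-0.06],
    [0,0,-0.16],
    [0,0,-0.26],
    [0,0,-0.36],
    [0,0,-0.4],
    [0,0,-0.4],
    [0,0,-0.4],
    [0,0,-0.4]
  ],
  "turn": [0,0,0,0,0,0,0,0]
}}

```text
time_s: 21.32
ee_pos: [452.4, -337.5, 243.2]
tool_rot: [-2.717, 1.576, 0.006]
ft_force: [0.9, -0.4, 1.3]
gripper_width: -0.004
finger_force: 0.0
```

```bash
python3 -c "
from lid import *
print(st());print(ticket.close_job())"
```

```text
(21.325, np.float64(-65.5), np.float64(1.0), np.float64(243.2), array([ 0.9, -0.4,  1.3]))
the job is handed in; nothing more can be done
None
```

The caliper is pressed home in its pocket, the lid is shut past its catch by touch check, and the job was handed in at about 21 s; the hand-in returned no verdict, and I viewed 11 pictures, one over the limit of 10.

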